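# Shake-test sealed modules and set the rattling one in the repair cradle

### The job

One of the three sealed olive modules has a heavy piece loose inside. Lift them one at a time off the bench and gently shake each by rocking it lengthwise, one end down and then the other a few times, until you feel the piece run to both ends; stand each sound one back where it was, and set the faulty one flat and fully home between the walls of the blue cradle. Feel it run before you cradle a module, even if that is the last one left; set modules down softly and leave everything else on the bench alone.

Things in the scene. Friction and masses are not known exactly. Their poses are not given: they have to be found in the camera images.
- module_1_centre (a point): centre (half-way up) of a sealed module, a closed olive box 124 x 52 x 48 mm (x long, z up): dark lid, four steel screws, black and brass connector cap 5 mm high on the lid, 34 mm to +x. 0.25 to 0.4 kg, no two alike, sound or not. It stands on the bench on a slightly soft base, this point 24 mm above its underside, its balance point within a few mm of here; plain firm sides 52 mm apart to grip.
- module_2_centre (a point): centre (half-way up) of a second sealed module, just like module_1. Inside each is a closed straight channel along x; in exactly one of the three (a different one each time) a 134 g steel ball has come loose in it, 32 mm wide, free to run 76 mm from end to end. In the other two nothing moves.
- module_3_centre (a point): centre (half-way up) of a third sealed module, just like module_1. The loose ball starts near the middle of its module, rolls once that leans more than about 4 degrees lengthwise and stays where it is while level, so the balance point shifts (0.1 N m from end to end). 10 degrees of lean sends it to the low end in about half a second; level to-and-fro strokes under 150 mm may not reach the ends.
- cradle_seat (a point): fixed blue repair cradle: base plate 156 x 84 x 6 mm on the bench. This point: centre of its upper face, where a module's underside belongs; x along its length, z up. End walls and short corner walls rise 12 mm above the plate, 2 mm clear all round a module, and flare outwards above that up to 20 mm; long sides open over the middle 80 mm for the fingers. Either way round is right.
- module_1: the same module as module_1_centre, origin at the centre of its underside
- module_2: the same module as module_2_centre, origin at the centre of its underside
- module_3: the same module as module_3_centre, origin at the centre of its underside
- parts_tray: bystander: loose blue tray with four compartments, 150 x 120 x 32 mm, origin at the centre of its underside
- board: bystander: loose green circuit board on brass feet, 100 x 80 x 22 mm, origin at the centre of its underside
- driver: bystander: loose screwdriver with a red handle, 190 mm long, lying along its x
There are look-alikes about, which are no part of the job. Leave any pink, red or white look-alike of the module_3 alone.

How it is judged:
By the outcome, as a careful person would: the job done as asked, in the order asked, and still so for the second after the job is handed in, with the robot touching nothing.
It also fails if it takes over 72 s, if anything falls off the work surface, if the arm or the gripper's body presses on something with over 40 N, if the wrist force passes 120 N, or if a joint passes its speed limit or range.

### The arm

A 6-joint arm with a two-finger parallel gripper is mounted at the origin on the work surface. World frame = base frame: x ahead of the robot, y to its left, z up, the work surface at z = 0. Lengths are in mm, angles in rad, forces in N, time in s.
With the tool pointing down it reaches from about 400 to 925 mm from the base axis. Payload 12.5 kg.
Tool frame: the origin (TCP) lies midway between the tips of the shut fingers; the grasp point (between the pads) lies 19 mm behind it; z points along the fingers, y is the line along which they close (so a half turn about z gives the same grasp; the last joint's range is limited). The gripper opens to 95 mm and grips with 3 to 60 N. Pads are 20 mm wide; open, the fingers measure 119 mm over their backs; the gripper's body (75 mm by 180 mm) begins 59 mm behind the grasp point.
Start: joints at [-1.268, 0.491, 1.559, -0, 1.092, -0.106], TCP at [248.467, -573.508, 214.661] pointing down, gripper open.
Joint ranges: [-3.1, 3.1], [-0.84, 2.19], [0.05, 2.79], [-1.13, 4.28], [0.06, 2.93], [-2.69, 2.69]. Speed limits (rad/s): [2.22, 2.22, 2.79, 3.14, 3.14, 3.14].

### API

Orientations are given as [roll, pitch, yaw] about the fixed x, y, z axes, in that order (R = Rz(yaw) Ry(pitch) Rx(roll)).
In Python, from cell import readout, eyes, env gives the robot as it stands.
- The arm moves only by the tool move_arm, never from a script. Its argument "plan" is a list of rows, each a list of 3 entries, a list of its own where there are three numbers: the turn, a rotation vector about the tool's x, y, z in degrees, then the shift along the tool's x, y, z in m, then the gripper command: -1 is shut, 1 is fully open, values between are in proportion. In form: [[[ax, ay, az], [x, y, z], jaw], ...]. A call has 1 to 5 rows; each row is the pose to reach, as a shift and turn from the pose commanded when the call began, along the tool's axes at that moment; what a row does not reach only later rows make up. A row lasts 1/8 s, in which the tool goes at most 62.5 mm and 10.7 degrees, less where a joint would pass 70% of its speed; a pose out of reach is approached as far as the arm can. A call with a gripper value outside its range is refused whole. The fingers move at their own pace and stop on an object; the grip force is fixed at half the most. Time passes only in rows, so rows that repeat a pose let the fingers close. It gives the time, the measured TCP pose, the force, the opening and the grip force at its end, in the units of the state.
- readout.state(): the state, without advancing time (a new reading comes with each control period).
- eyes.read_camera(name): name is "scene" or "top" or "wrist"; returns a dict with "img" (400x640x3 uint8, red, green, blue), "K" (3x3 intrinsics, pixels), "dist" ([k1, k2, p1, p2, k3] as OpenCV has them; the pictures are not rectified), "extrinsics" (4x4, takes a point from camera to world coordinates). Camera axes: x right, y up, looking along -z (the intrinsics and any distortion apply to the point x, -y, -z); pixel columns grow to the right and rows downward; lengths in mm; the calibration is good to about 2 mm. A picture is of the moment at which its call begins. There is no depth.
- env.job_done(): hands the job in; it is judged then, once.
Trained networks look in a picture, given as the dict that the camera call returned (one of the last four; its "shot" number tells which), for a name from the list of things; names that differ only in an ending like _2 or _b are one class to them, and where a whole thing is asked for, a point or a joint stands for the part that bears it (a point fixed in the world has none). Each returns a list of dicts, best first, with "score" (0 to 1); they miss things now and then, are a little off and sometimes report something else, mostly with a low value. They report only what shows in the picture. A call takes as long as a camera call. They do not tell look-alikes from the thing itself.
- eyes.cut_out(picture, name): "mask" (400x640 bool, what is visible of it) and "uv" ([column, row] in pixels, amid what is visible of it).
The state is a dict: "t": time; "joints": joint angles; "qvel": joint speeds; "tau": joint torques, N m; "eef_pos": TCP position; "tcp_rot": TCP orientation; "ft_force": force on the tool from outside, world axes, zero at the start; "moment": the same for the moment, N m; "opening": opening from 0.0 (shut) to 1.0 (fully open); "grip_force": force on a finger pad.
Only numpy, scipy, OpenCV 4.12 (cv2) and the standard library are available. Lean on these libraries where they do the work, as an engineer would, in place of code of your own. Each camera call takes 0.05 s, during which the arm holds its last target. There are 200 camera calls.

## Working session

There is one attempt and no reset: what is moved stays moved. The work goes in short steps, Python scripts to look and compute and a tool call to move; the robot and the scene stay as the last step left them, time stands still between calls to the robot, and variables do not carry over. Pictures are saved under pics/ and viewed, at most 10 in all, crops included, and the job is handed in when it is done.

Besides the shell and the picture viewer there is one more tool, called by a JSON object that holds its "op" and its "data". move_arm: Moves the arm, as the interface text tells. Its arguments: {"type":"object","properties":{"plan":{"type":"array","items":{"type":"array"}}},"required":["plan"]}

```bash
mkdir -p pics; cat > h.py <<'E'
import numpy as np, cv2
from cell import readout, eyes, env
def ray(p,uv):
    n=cv2.undistortPoints(np.array([[uv]],float),np.array(p["K"],float),np.array(p["dist"],float))[0,0]
    T=np.array(p["extrinsics"]); d=T[:3,:3]@np.array([n[0],-n[1],-1.]); return T[:3,3],d
def at(p,uv,z):
    o,d=ray(p,uv); return o+d*(z-o[2])/d[2]
def proj(p,X):
    T=np.array(p["extrinsics"]); c=(np.atleast_2d(X)-T[:3,3])@T[:3,:3]
    c=c*[1,-1,-1]; return cv2.projectPoints(c.reshape(-1,1,3),np.zeros(3),np.zeros(3),np.array(p["K"],float),np.array(p["dist"],float))[0][:,0]
def save(p,n): cv2.imwrite("pics/"+n,p["img"][:,:,::-1])
E
python3 - <<'E'
from h import *
s=readout.state(); print(s)
for c in ["top","scene"]:
    p=eyes.read_camera(c); save(p,c+"0.png"); print(c,np.round(p["extrinsics"],3).tolist(),np.round(p["K"],1).tolist())
    for n in ["module_1","cradle_seat","parts_tray","board","driver","module_1_centre"]:
        for d in eyes.cut_out(p,n):
            m=d["mask"].astype(np.uint8); 
            if m.sum()<20: continue
            r=cv2.minAreaRect(np.argwhere(m)[:,::-1].astype(np.float32)); 
            print(c,n,round(d["score"],2),np.round(d["uv"]),m.sum(),np.round(r[0]),np.round(r[1]),round(r[2]),"w@48",np.round(at(p,r[0],48 if 'module' in n else 10)))
E
```

```text
{'t': 0.0, 'joints': array([-1.26759196e+00,  4.91548735e-01,  1.55945048e+00,  9.92714118e-06,
        1.09165781e+00, -1.05589006e-01]), 'qvel': array([ 0.00077275,  0.00070822, -0.00119036,  0.00103995, -0.00051914,
        0.0010843 ]), 'tau': array([ 3.59318066e-03, -6.12635493e+01, -2.58183718e+01,  6.94742636e-02,
        4.82054742e-02, -8.64665003e-05]), 'eef_pos': array([ 248.39838996, -573.26428492,  214.06810881]), 'tcp_rot': array([-3.14053514e+00, -1.20932460e-04,  4.08788726e-01]), 'ft_force': array([0.79998977, 0.02447637, 0.040513  ]), 'moment': array([-0.03063555,  0.01113454, -0.02722865]), 'grip_force': 0.0, 'opening': 0.9991162106995278}
top [[0.002, 0.999, -0.035, 517.553], [-1.0, 0.002, -0.019, -80.593], [-0.019, 0.035, 0.999, 938.243], [0.0, 0.0, 0.0, 1.0]] [[386.9, 0.0, 316.7], [0.0, 386.9, 199.3], [0.0, 0.0, 1.0]]
top module_1 0.95 [465. 194.] 1489 [467. 196.] [53. 29.] 69 w@48 [ 557. -411.   48.]
top module_1 0.86 [176. 232.] 1499 [175. 232.] [29. 55.] 8 w@48 [471. 268.  48.]
top module_1 0.81 [335. 283.] 1309 [335. 281.] [24. 55.] 28 w@48 [ 361. -105.   48
[... 1255 characters left out ...]
48 [ 494. -221.   48.]
scene module_1 0.8 [430. 278.] 1608 [433. 278.] [31. 60.] 67 w@48 [494. 289.  48.]
scene module_1 0.74 [253. 157.] 755 [253. 158.] [21. 42.] 59 w@48 [ 581. -378.   48.]
scene module_1 0.69 [320. 206.] 1099 [319. 204.] [25. 49.] 68 w@48 [546. -72.  48.]
scene parts_tray 0.95 [270. 268.] 3054 [274. 266.] [48. 71.] 70 w@48 [746.  25.  10.]
scene parts_tray 0.63 [390. 236.] 1530 [387. 240.] [30. 64.] 74 w@48 [458. 110.  10.]
scene board 0.6 [235. 206.] 666 [233. 208.] [22. 39.] 53 w@48 [ 727. -230.   10.]
scene driver 0.87 [322. 316.] 752 [342. 318.] [89. 14.] 0 w@48 [707. 237.  10.]
scene module_1_centre 0.92 [432. 277.] 1607 [434. 278.] [31. 60.] 68 w@48 [492. 291.  48.]
```

```bash
python3 - <<'E'
import cv2
a=cv2.imread("pics/top0.png"); b=a[90:330,120:520]; cv2.imwrite("pics/top0big.png",cv2.resize(b,(800,480),interpolation=cv2.INTER_CUBIC))
E
```

```text
(no output)
```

View pics/top0big.png

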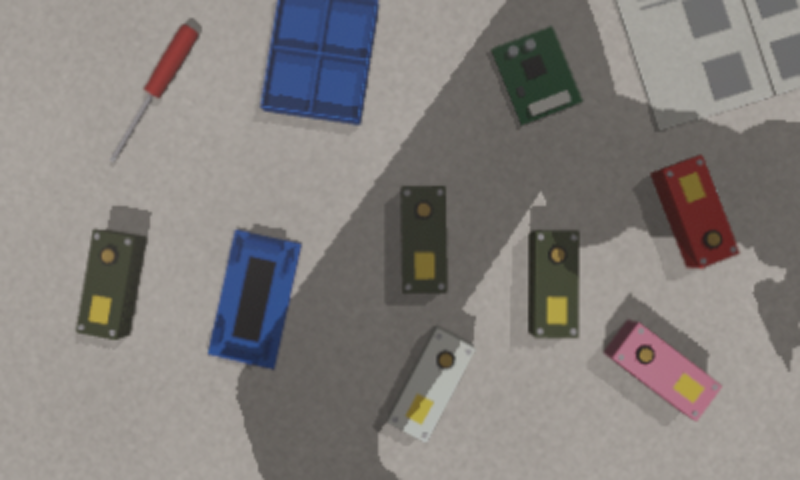

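View pics/scene0.png

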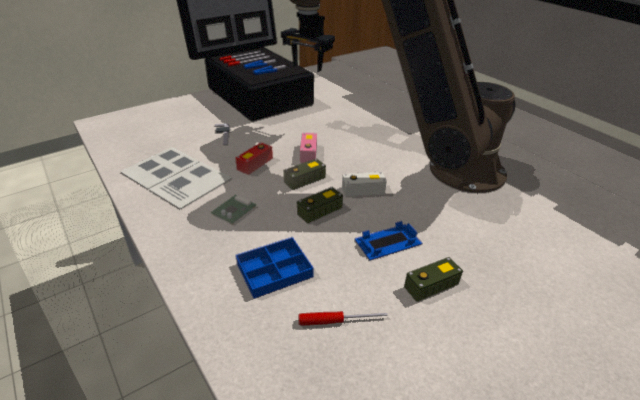

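Olive candidates in the top view are at (175,232), (332,209) and (397,231). The lookalikes are white (335,283), red (467,196) and pink (451,274), which I'll leave alone. The blue cradle is at (247,239). In the scene view the same three olive boxes are at (433,278), (319,204) and (304,173). Next I'll fit their exact poses.

```bash
cat >> h.py <<'E'
from scipy.optimize import minimize
def box(L,W,H,z0=0): return np.array([[sx*L/2,sy*W/2,z] for sx in(-1,1) for sy in(-1,1) for z in(z0,z0+H)])
MOD=box(124,52,48)
CRA=np.vstack([box(156,84,6),box(140,68,20,6)])
def sil(p,P,q):
    c,s=np.cos(q[2]),np.sin(q[2]); X=P@np.array([[c,-s,0],[s,c,0],[0,0,1]]).T+[q[0],q[1],0]
    h=cv2.convexHull(proj(p,X).astype(np.float32))[:,0]
    m=np.zeros((400,640),np.uint8); cv2.fillConvexPoly(m,np.round(h*16).astype(np.int32),255,cv2.LINE_AA,4); return m/255.
def fit(views,P,q0):
    def c(q):
        t=0
        for p,m in views:
            s=sil(p,P,q); t+=np.abs(s-m).sum()/m.sum()
        return t
    best=None
    for d in(0,.15,-.15):
        S=np.array([[0,0,0],[12,0,0],[0,12,0],[0,0,.12]])+np.array(q0)+[0,0,d]
        r=minimize(c,S[0],method="Nelder-Mead",options=dict(initial_simplex=S,maxiter=150,xatol=.05,fatol=1e-4))
        if best is None or r.fun<best.fun: best=r
    return best.x,best.fun
def near(p,name,xy,z=24,r=60):
    o=[(np.linalg.norm(at(p,d["uv"],z)[:2]-xy),d) for d in eyes.cut_out(p,name)]
    o=[a for a in o if a[0]<r]; return min(o,key=lambda a:a[0])[1]["mask"].astype(float) if o else None
E
python3 - <<'E'
from h import *
ps=[eyes.read_camera(c) for c in("top","scene")]
for n,cls,P,q0,z in [("A","module_1",MOD,(475,268,-.1),24),("B","module_1",MOD,(525,-95,0.),24),("C","module_1",MOD,(475,-240,0.),24),("cradle","cradle_seat",CRA,(454,106,-.2),10)]:
    ms=[near(p,cls,np.array(q0[:2]),z) for p in ps]
    v=[(p,m) for p,m in zip(ps,ms) if m is not None]
    print(n,len(v),[(np.round(x,3),round(f,3)) for x,f in [fit(v,P,q0)]+[fit([w],P,q0) for w in v]])
E
```

```text
A 2 [(array([ 4.71471e+02,  2.76756e+02, -1.21000e-01]), np.float64(0.228)), (array([ 4.71172e+02,  2.75953e+02, -1.40000e-01]), np.float64(0.098)), (array([ 4.72871e+02,  2.78006e+02, -9.80000e-02]), np.float64(0.124))]
B 2 [(array([ 5.26473e+02, -9.74690e+01,  3.00000e-02]), np.float64(0.214)), (array([ 5.2604e+02, -9.7108e+01,  2.2000e-02]), np.float64(0.098)), (array([ 5.25954e+02, -9.79720e+01,  6.60000e-02]), np.float64(0.111))]
C 2 [(array([ 4.74024e+02, -2.50519e+02,  1.40000e-02]), np.float64(0.226)), (array([ 4.74075e+02, -2.50680e+02,  7.00000e-03]), np.float64(0.075)), (array([ 4.72041e+02, -2.50775e+02,  1.19000e-01]), np.float64(0.14))]
cradle 2 [(array([ 4.52807e+02,  1.07718e+02, -2.09000e-01]), np.float64(0.269)), (array([ 4.54533e+02,  1.06862e+02, -1.99000e-01]), np.float64(0.112)), (array([ 4.53268e+02,  1.08136e+02, -2.13000e-01]), np.float64(0.154))]
```

```bash
cat >> h.py <<'E'
from scipy.spatial.transform import Rotation as Ro
def delta(xyz,yaw,s=None):
    s=s or readout.state(); R=Ro.from_euler("xyz",s["tcp_rot"]).as_matrix()
    T=Ro.from_euler("xyz",[np.pi,0,yaw]).as_matrix()
    print("turn",np.round(np.degrees(Ro.from_matrix(R.T@T).as_rotvec()),2),"shift",np.round(R.T@(np.array(xyz)-s["eef_pos"])/1000,4),"t",round(s["t"],2))
E
python3 - <<'E'
from h import *
delta((474,-250.5,130),.012)
E
```

```text
turn [ 0.   -0.   22.73] shift [ 0.3353 -0.2067  0.0846] t 1.2
```

{"op": "move_arm", "data": {"plan": [[[0,0,22.7],[0.335,-0.207,0.085],1],[[0,0,22.7],[0.335,-0.207,0.085],1],[[0,0,22.7],[0.335,-0.207,0.085],1],[[0,0,22.7],[0.335,-0.207,0.085],1],[[0,0,22.7],[0.335,-0.207,0.085],1]]}}

```text
t: 1.82
eef_pos: [423.6, -322.0, 148.7]
tcp_rot: [3.141, -0.001, 0.012]
ft_force: [0.7, 0.2, -0.6]
opening: 0.998
grip_force: 0.0
```

```bash
python3 - <<'E'
from h import *
delta((474,-250.5,130),.012)
E
```

```text
turn [ 0.03 -0.03  0.01] shift [ 0.0513 -0.0709  0.0187] t 1.82
```

{"op": "move_arm", "data": {"plan": [[[0,0,0],[0.051,-0.071,0.019],1],[[0,0,0],[0.051,-0.071,0.019],1],[[0,0,0],[0.051,-0.071,0.019],1]]}}

```text
t: 2.2
eef_pos: [473.4, -250.5, 129.6]
tcp_rot: [-3.141, 0.0, 0.016]
ft_force: [-0.1, 0.6, -0.1]
opening: 0.999
grip_force: 0.0
```

```bash
cat >> h.py <<'E'
def wfit(q0,png=None,P=MOD,cls="module_1",z=24):
    p=eyes.read_camera("wrist"); 
    if png: save(p,png)
    m=near(p,cls,np.array(q0[:2]),z)
    if m is None: print("none"); return
    x,f=fit([(p,m)],P,q0); print("wrist fit",np.round(x,3),round(f,3),m.sum()); return x
E
python3 - <<'E'
from h import *
q=wfit((474,-250.5,.012),"w1.png")
delta((474,-250.5,5),.012)
if q is not None: delta((q[0],q[1],5),q[2])
E
```

```text
wrist fit [ 4.76122e+02 -2.49631e+02 -8.00000e-03] 0.039 10330.0
turn [ 0.02 -0.01  0.06] shift [ 0.0013 -0.0019  0.1251] t 2.3
turn [ 0.02 -0.01  1.21] shift [ 0.0035 -0.0027  0.1251] t 2.3
```

View pics/w1.png

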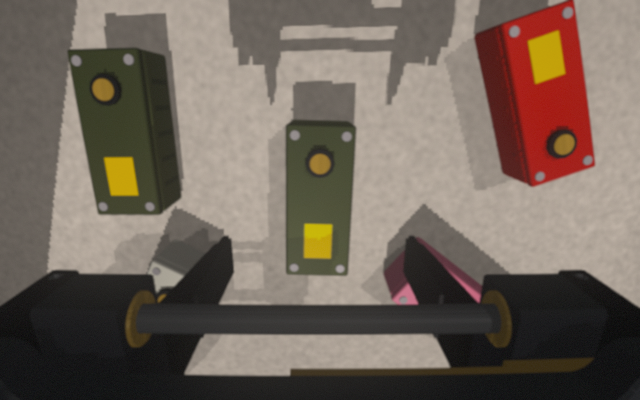

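The wrist view shows olive module C centred at (320,198) between the open fingers. The white (175,265) and pink (420,280) lookalikes are well behind the finger line. I'm descending and gripping.

{"op": "move_arm", "data": {"plan": [[[0,0,1],[0.003,-0.002,0.05],1],[[0,0,1],[0.003,-0.002,0.095],1],[[0,0,1],[0.003,-0.002,0.118],1],[[0,0,1],[0.003,-0.002,0.125],1],[[0,0,1],[0.003,-0.002,0.125],1]]}}

```text
t: 2.92
eef_pos: [475.6, -250.7, 5.3]
tcp_rot: [3.141, -0.0, -0.006]
ft_force: [-0.0, -0.1, 0.4]
opening: 0.999
grip_force: 0.0
```

{"op": "move_arm", "data": {"plan": [[[0,0,0],[0,0,0],-1],[[0,0,0],[0,0,0],-1],[[0,0,0],[0,0,0],-1],[[0,0,0],[0,0,0],-1],[[0,0,0],[0,0,0],-1]]}}

```text
t: 3.55
eef_pos: [475.8, -249.9, 5.0]
tcp_rot: [3.141, -0.0, -0.005]
ft_force: [-0.9, 1.3, 0.8]
opening: 0.545
grip_force: 30.0
```

{"op": "move_arm", "data": {"plan": [[[0,0,0],[0,0,-0.015],-1],[[0,0,0],[0,0,-0.05],-1],[[0,0,0],[0,0,-0.08],-1],[[0,0,0],[0,0,-0.09],-1],[[0,0,0],[0,0,-0.09],-1]]}}

```text
t: 4.18
eef_pos: [475.7, -249.8, 95.2]
tcp_rot: [3.141, -0.001, -0.005]
ft_force: [-0.8, -0.1, -3.2]
opening: 0.548
grip_force: 30.0
```

```bash
cat >> h.py <<'E'
def feel(n=6):
    L=[]
    for _ in range(n):
        eyes.read_camera("wrist"); s=readout.state(); R=Ro.from_euler("xyz",s["tcp_rot"]).as_matrix()
        L.append(np.r_[R.T@s["moment"],R.T@s["ft_force"]])
    L=np.array(L); print("t",round(s["t"],2),"pos",np.round(s["eef_pos"],1),"rot",np.round(s["tcp_rot"],4),"op",round(s["opening"],3),"grip",round(s["grip_force"],1))
    print("My(tool)",np.round(L[:,1],3),"mean",np.round(L[2:].mean(0),3))
E
python3 -c "
from h import *
feel()"
```

```text
t 4.47 pos [ 475.5 -249.7   94.1] rot [-3.1408e+00  1.2000e-03 -4.9000e-03] op 0.545 grip 30.0
My(tool) [ 0.007 -0.067 -0.004  0.015  0.01  -0.006] mean [ 0.038  0.004 -0.004 -0.278  0.155  2.792]
```

{"op": "move_arm", "data": {"plan": [[[0,10,0],[0,0,0],-1],[[0,18,0],[0,0,0],-1],[[0,18,0],[0,0,0],-1],[[0,10,0],[0,0,0],-1],[[0,0,0],[0,0,0],-1]]}}

```text
t: 5.1
eef_pos: [474.6, -249.9, 94.5]
tcp_rot: [-3.14, -0.024, -0.006]
ft_force: [0.2, 0.8, -4.8]
opening: 0.546
grip_force: 30.0
```

```bash
python3 -c "
from h import *
feel()"
```

```text
t 5.4 pos [ 475.4 -248.4   94.1] rot [-3.1359e+00 -3.2300e-02 -2.8000e-03] op 0.542 grip 30.0
My(tool) [-0.033  0.04  -0.063 -0.115 -0.065 -0.061] mean [ 0.028 -0.076 -0.026 -0.43  -0.338  3.128]
```

{"op": "move_arm", "data": {"plan": [[[0,-10,0],[0,0,0],-1],[[0,-18,0],[0,0,0],-1],[[0,-18,0],[0,0,0],-1],[[0,-10,0],[0,0,0],-1],[[0,-2,0],[0,0,0],-1]]}}

```text
t: 6.02
eef_pos: [475.4, -249.0, 94.7]
tcp_rot: [-3.139, -0.003, -0.004]
ft_force: [-0.9, 0.1, -3.6]
opening: 0.544
grip_force: 30.0
```

```bash
python3 -c "
from h import *
feel(8)
delta((475.5,-250,95),-.005)"
```

```text
t 6.42 pos [ 476.4 -249.3   94.5] rot [-3.1381e+00  5.0000e-03 -3.0000e-03] op 0.549 grip 30.0
My(tool) [ 0.006 -0.098 -0.046 -0.014 -0.058 -0.001  0.003 -0.029] mean [ 0.028 -0.024 -0.007  0.277  0.217  3.146]
turn [-0.2   0.29  0.12] shift [-0.0009  0.0007 -0.0005] t 6.42
```

{"op": "move_arm", "data": {"plan": [[[0,9,0],[0,0,0],-1],[[0,15,0],[0,0,0],-1],[[0,15,0],[0,0,0],-1],[[0,15,0],[0,0,0],-1],[[0,8,0],[0,0,0],-1]]}}

```text
t: 7.05
eef_pos: [475.3, -249.4, 94.5]
tcp_rot: [-3.138, -0.13, -0.005]
ft_force: [-0.2, 0.6, -4.0]
opening: 0.544
grip_force: 30.0
```

{"op": "move_arm", "data": {"plan": [[[0,-7,0],[0,0,0],-1],[[0,-8,0],[0,0,0],-1],[[0,-8,0],[0,0,0],-1]]}}

```text
t: 7.42
eef_pos: [476.2, -248.8, 94.3]
tcp_rot: [-3.138, 0.004, -0.002]
ft_force: [0.0, -0.5, -3.2]
opening: 0.548
grip_force: 30.0
```

```bash
python3 -c "
from h import *
feel(12)"
```

```text
t 8.03 pos [ 475.9 -249.3   94.7] rot [-3.1382  0.0045 -0.0034] op 0.546 grip 30.0
My(tool) [-0.012 -0.039 -0.018 -0.031 -0.046 -0.045  0.034 -0.038 -0.022  0.009
 -0.035 -0.034] mean [ 0.048 -0.023  0.003 -0.15  -0.027  2.991]
```

{"op": "move_arm", "data": {"plan": [[[0,-9,0],[0,0,0],-1],[[0,-15,0],[0,0,0],-1],[[0,-15,0],[0,0,0],-1],[[0,-15,0],[0,0,0],-1],[[0,-8,0],[0,0,0],-1]]}}

```text
t: 8.65
eef_pos: [476.4, -249.2, 94.3]
tcp_rot: [-3.138, 0.14, -0.002]
ft_force: [1.4, 0.1, -3.3]
opening: 0.545
grip_force: 30.0
```

{"op": "move_arm", "data": {"plan": [[[0,7,0],[0,0,0],-1],[[0,8,0],[0,0,0],-1],[[0,8,0],[0,0,0],-1]]}}

```text
t: 9.02
eef_pos: [475.8, -249.6, 95.0]
tcp_rot: [-3.138, 0.005, -0.004]
ft_force: [-0.2, -0.2, -3.5]
opening: 0.546
grip_force: 30.0
```

```bash
python3 -c "
from h import *
feel(12)
delta((475.5,-250,5),-.005)"
```

```text
t 9.62 pos [ 476.  -249.2   94.6] rot [-3.1381  0.0047 -0.0033] op 0.545 grip 30.0
My(tool) [ 0.013 -0.031 -0.03   0.009 -0.04  -0.023 -0.043 -0.014 -0.027 -0.039
 -0.015 -0.062] mean [ 0.02  -0.028 -0.005 -0.039 -0.125  3.131]
turn [-0.2   0.27  0.1 ] shift [-0.0001  0.0011  0.0896] t 9.62
```

Module C is sound: the moment at level was −0.023 N m after one lean and −0.028 N m after the other. I'm standing it back.

{"op": "move_arm", "data": {"plan": [[[-0.2,0.3,0.1],[0,0.0005,0.035],-1],[[-0.2,0.3,0.1],[0,0.0005,0.065],-1],[[-0.2,0.3,0.1],[0,0.0005,0.08],-1],[[-0.2,0.3,0.1],[0,0.0005,0.086],-1],[[-0.2,0.3,0.1],[0,0.0005,0.088],-1]]}}

```text
t: 10.25
eef_pos: [475.8, -249.6, 6.9]
tcp_rot: [3.141, -0.001, -0.005]
ft_force: [0.5, 0.6, -2.7]
opening: 0.546
grip_force: 30.0
```

{"op": "move_arm", "data": {"plan": [[[0,0,0],[0,0,0.001],-1],[[0,0,0],[0,0,0.0015],-1],[[0,0,0],[0,0,0.0015],-1]]}}

```text
t: 10.62
eef_pos: [475.7, -249.6, 5.5]
tcp_rot: [3.141, -0.001, -0.005]
ft_force: [0.5, -0.6, -3.4]
opening: 0.544
grip_force: 30.0
```

{"op": "move_arm", "data": {"plan": [[[0,0,0],[0,0,0.0005],-1],[[0,0,0],[0,0,0.001],-1],[[0,0,0],[0,0,0.001],-1]]}}

```text
t: 11.0
eef_pos: [475.7, -249.5, 4.9]
tcp_rot: [3.141, -0.001, -0.005]
ft_force: [-1.3, 2.3, 7.4]
opening: 0.547
grip_force: 30.0
```

{"op": "move_arm", "data": {"plan": [[[0,0,0],[0,0,0],0.7],[[0,0,0],[0,0,0],1],[[0,0,0],[0,0,0],1],[[0,0,0],[0,0,-0.05],1],[[0,0,0],[0,0,-0.11],1]]}}

```text
t: 11.62
eef_pos: [475.0, -249.2, 114.5]
tcp_rot: [-3.14, 0.002, -0.005]
ft_force: [0.7, -0.5, 0.2]
opening: 0.986
grip_force: 0.0
```

```bash
python3 -c "
from h import *
wfit((475.7,-249.7,-.005))
q=wfit((526.2,-97.4,.025))
delta((526.2,-97.4,125),.025)"
```

```text
none
wrist fit [ 5.27568e+02 -9.65150e+01 -5.00000e-03] 0.055 16032.0
turn [ 0.08 -0.13 -1.73] shift [ 0.0497 -0.1524 -0.0101] t 11.82
```

{"op": "move_arm", "data": {"plan": [[[0,0,-1],[0.051,-0.153,-0.01],1],[[0,0,-1],[0.051,-0.153,-0.01],1],[[0,0,-1],[0.051,-0.153,-0.01],1],[[0,0,-1],[0.051,-0.153,-0.01],1]]}}

```text
t: 12.32
eef_pos: [527.2, -94.5, 122.8]
tcp_rot: [-3.141, 0.002, 0.016]
ft_force: [0.5, 0.2, -0.8]
opening: 1.001
grip_force: 0.0
```

```bash
python3 -c "
from h import *
q=wfit((527,-97,.01),'w2.png')
p=eyes.read_camera('scene'); save(p,'s2.png')
m=near(p,'module_1',np.array([475,-250]))
print('C scene',None if m is None else fit([(p,m)],MOD,(475,-250,.0)))
if q is not None: delta((q[0],q[1],5),q[2])"
```

```text
wrist fit [ 5.26699e+02 -9.68870e+01  1.70000e-02] 0.043 10710.0
C scene (array([ 4.69487506e+02, -2.50649580e+02,  1.72906744e-01]), np.float64(0.3107254116599911))
turn [-0.01  0.04 -0.32] shift [ 1.000e-04 -6.000e-04  1.184e-01] t 12.53
```

View pics/w2.png

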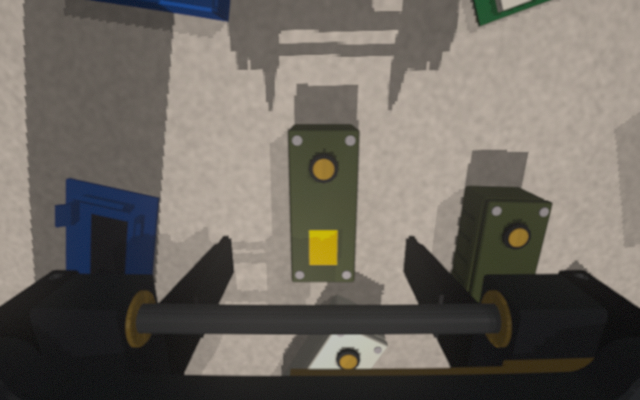

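The wrist view shows module B at (324,200) between the fingers and C standing level at (505,245). The white lookalike at (345,350) is clear of the fingers.

{"op": "move_arm", "data": {"plan": [[[0,0,0],[0,0,0.05],1],[[0,0,0],[0,0,0.09],1],[[0,0,0],[0,0,0.112],1],[[0,0,0],[0,0,0.1185],1],[[0,0,0],[0,0,0.1185],1]]}}

```text
t: 13.15
eef_pos: [527.2, -97.3, 5.7]
tcp_rot: [3.142, -0.0, 0.011]
ft_force: [0.5, -0.2, -0.5]
opening: 1.0
grip_force: 0.0
```

{"op": "move_arm", "data": {"plan": [[[0,0,0],[0,0,0],-1],[[0,0,0],[0,0,0],-1],[[0,0,0],[0,0,0],-1],[[0,0,0],[0,0,0],-1],[[0,0,0],[0,0,0],-1]]}}

```text
t: 13.78
eef_pos: [527.4, -96.8, 5.8]
tcp_rot: [3.141, -0.001, 0.012]
ft_force: [-0.7, -1.1, 2.7]
opening: 0.549
grip_force: 30.0
```

```bash
python3 -c "
from h import *
feel(6)"
```

```text
t 14.07 pos [527.4 -96.8   5.8] rot [ 3.1413e+00 -9.0000e-04  1.2400e-02] op 0.546 grip 30.0
My(tool) [-0.055 -0.071 -0.024 -0.064 -0.087 -0.099] mean [-0.148 -0.068 -0.059 -0.277  1.537 -2.871]
```

Gripped at TCP (527.4, −96.8, 5.8). I'm lifting and rocking it.

{"op": "move_arm", "data": {"plan": [[[0,0,0],[0,0,-0.015],-1],[[0,0,0],[0,0,-0.05],-1],[[0,0,0],[0,0,-0.08],-1],[[0,0,0],[0,0,-0.09],-1],[[0,0,0],[0,0,-0.09],-1]]}}

```text
t: 14.7
eef_pos: [527.2, -96.6, 95.9]
tcp_rot: [3.141, -0.001, 0.012]
ft_force: [-0.0, -0.3, -5.6]
opening: 0.544
grip_force: 30.0
```

{"op": "move_arm", "data": {"plan": [[[0,9,0],[0,0,0],-1],[[0,15,0],[0,0,0],-1],[[0,15,0],[0,0,0],-1],[[0,15,0],[0,0,0],-1],[[0,8,0],[0,0,0],-1]]}}

```text
t: 15.32
eef_pos: [526.4, -96.9, 95.2]
tcp_rot: [3.141, -0.134, 0.011]
ft_force: [0.2, 0.6, -5.5]
opening: 0.547
grip_force: 30.0
```

{"op": "move_arm", "data": {"plan": [[[0,-7,0],[0,0,0],-1],[[0,-8,0],[0,0,0],-1],[[0,-8,0],[0,0,0],-1]]}}

```text
t: 15.7
eef_pos: [527.3, -96.4, 95.1]
tcp_rot: [-3.141, -0.001, 0.013]
ft_force: [0.0, 0.9, -5.5]
opening: 0.549
grip_force: 30.0
```

```bash
python3 -c "
from h import *
feel(10)"
```

```text
t 16.2 pos [527.2 -96.7  95.7] rot [ 3.1415e+00 -8.0000e-04  1.2200e-02] op 0.545 grip 30.0
My(tool) [ 0.036  0.047 -0.017  0.092  0.048  0.034 -0.037 -0.023  0.023  0.024] mean [ 0.037  0.018  0.015  0.113 -0.122  4.997]
```

{"op": "move_arm", "data": {"plan": [[[0,-9,0],[0,0,0],-1],[[0,-15,0],[0,0,0],-1],[[0,-15,0],[0,0,0],-1],[[0,-15,0],[0,0,0],-1],[[0,-8,0],[0,0,0],-1]]}}

```text
t: 16.82
eef_pos: [527.7, -96.7, 95.3]
tcp_rot: [3.141, 0.135, 0.012]
ft_force: [0.5, -0.1, -5.8]
opening: 0.546
grip_force: 30.0
```

{"op": "move_arm", "data": {"plan": [[[0,7,0],[0,0,0],-1],[[0,8,0],[0,0,0],-1],[[0,8,0],[0,0,0],-1]]}}

```text
t: 17.2
eef_pos: [527.2, -96.9, 96.1]
tcp_rot: [3.141, 0.0, 0.012]
ft_force: [0.3, 0.1, -4.8]
opening: 0.545
grip_force: 30.0
```

```bash
python3 -c "
from h import *
feel(10)
delta((527.4,-96.8,5.8),.0124)"
```

```text
t 17.7 pos [527.3 -96.7  95.5] rot [ 3.1416e+00 -3.0000e-04  1.2400e-02] op 0.544 grip 30.0
My(tool) [-0.051 -0.111 -0.075 -0.044 -0.013 -0.047 -0.082 -0.056 -0.014 -0.111] mean [ 0.034 -0.055 -0.012 -0.14  -0.048  5.183]
turn [ 0.   -0.02 -0.  ] shift [0.     0.0001 0.0897] t 17.7
```

B's moment moved by about 0.08 N m in the expected direction, and it weighs 5.1 N. I'm repeating the cycle to confirm.

{"op": "move_arm", "data": {"plan": [[[0,9,0],[0,0,0],-1],[[0,15,0],[0,0,0],-1],[[0,15,0],[0,0,0],-1],[[0,15,0],[0,0,0],-1],[[0,8,0],[0,0,0],-1]]}}

```text
t: 18.32
eef_pos: [526.6, -96.9, 95.6]
tcp_rot: [3.141, -0.135, 0.011]
ft_force: [-0.4, 0.7, -5.4]
opening: 0.543
grip_force: 30.0
```

{"op": "move_arm", "data": {"plan": [[[0,-7,0],[0,0,0],-1],[[0,-8,0],[0,0,0],-1],[[0,-8,0],[0,0,0],-1]]}}

```text
t: 18.7
eef_pos: [527.4, -96.5, 95.3]
tcp_rot: [-3.142, -0.001, 0.013]
ft_force: [-0.3, -0.7, -5.7]
opening: 0.543
grip_force: 30.0
```

```bash
python3 -c "
from h import *
feel(10)"
```

```text
t 19.2 pos [527.2 -96.8  95.7] rot [ 3.1415e+00 -9.0000e-04  1.2200e-02] op 0.546 grip 30.0
My(tool) [-0.014  0.022  0.045  0.009  0.041  0.054 -0.027 -0.001  0.025 -0.005] mean [5.200e-02 1.800e-02 4.000e-03 1.000e-01 1.910e-01 5.479e+00]
```

{"op": "move_arm", "data": {"plan": [[[0,-9,0],[0,0,0],-1],[[0,-15,0],[0,0,0],-1],[[0,-15,0],[0,0,0],-1],[[0,-15,0],[0,0,0],-1],[[0,-8,0],[0,0,0],-1]]}}

```text
t: 19.82
eef_pos: [527.7, -96.7, 95.2]
tcp_rot: [3.141, 0.135, 0.013]
ft_force: [-0.2, 0.0, -5.8]
opening: 0.548
grip_force: 30.0
```

{"op": "move_arm", "data": {"plan": [[[0,7,0],[0,0,0],-1],[[0,8,0],[0,0,0],-1],[[0,8,0],[0,0,0],-1]]}}

```text
t: 20.2
eef_pos: [527.2, -96.9, 96.1]
tcp_rot: [3.141, 0.0, 0.012]
ft_force: [0.5, -0.0, -5.4]
opening: 0.549
grip_force: 30.0
```

```bash
python3 -c "
from h import *
feel(10)
p=eyes.read_camera('wrist'); save(p,'w3.png')
for d in eyes.cut_out(p,'cradle_seat'): print(round(d['score'],2),np.round(d['uv']),d['mask'].sum())
wfit((454,107.3,-.2),None,CRA,'cradle_seat',10)
delta((454,107.3,110),-.2)"
```

```text
t 20.7 pos [527.3 -96.7  95.5] rot [ 3.1415e+00 -3.0000e-04  1.2400e-02] op 0.545 grip 30.0
My(tool) [-0.022 -0.028 -0.026 -0.005 -0.028 -0.08  -0.065 -0.016 -0.051 -0.072] mean [ 0.048 -0.043 -0.008  0.005  0.046  4.928]
0.83 [ 93. 240.] 9652
wrist fit [ 4.54899e+02  1.09510e+02 -2.32000e-01] 0.783 9940.0
turn [ 0.   -0.03 12.17] shift [-0.0708 -0.2049 -0.0144] t 20.9
```

{"op": "move_arm", "data": {"plan": [[[0,9,0],[0,0,0],-1],[[0,18,0],[0,0,0],-1],[[0,18,0],[0,0,0],-1],[[0,18,0],[0,0,0],-1],[[0,18,0],[0,0,0],-1]]}}

```text
t: 21.52
eef_pos: [528.2, -96.8, 95.8]
tcp_rot: [3.142, -0.314, 0.013]
ft_force: [0.9, 0.2, -5.7]
opening: 0.541
grip_force: 30.0
```

{"op": "move_arm", "data": {"plan": [[[0,0,0],[0,0,0],-1],[[0,0,0],[0,0,0],-1],[[0,-8,0],[0,0,0],-1],[[0,-16,0],[0,0,0],-1],[[0,-18,0],[0,0,0],-1]]}}

```text
t: 22.15
eef_pos: [528.6, -97.0, 95.9]
tcp_rot: [3.14, 0.001, 0.013]
ft_force: [0.1, -0.4, -6.0]
opening: 0.548
grip_force: 30.0
```

```bash
python3 -c "
from h import *
feel(14)"
```

```text
t 22.85 pos [527.2 -96.7  95.7] rot [ 3.1415e+00 -7.0000e-04  1.2200e-02] op 0.548 grip 30.0
My(tool) [ 0.035  0.026  0.036 -0.004  0.052 -0.011 -0.074  0.013  0.016  0.085
 -0.014 -0.01   0.029  0.011] mean [ 0.033  0.011  0.011 -0.172 -0.032  5.255]
```

{"op": "move_arm", "data": {"plan": [[[0,-9,0],[0,0,0],-1],[[0,-18,0],[0,0,0],-1],[[0,-18,0],[0,0,0],-1],[[0,-18,0],[0,0,0],-1],[[0,-18,0],[0,0,0],-1]]}}

```text
t: 23.48
eef_pos: [526.7, -96.7, 96.0]
tcp_rot: [3.142, 0.312, 0.012]
ft_force: [-0.9, -0.2, -5.5]
opening: 0.546
grip_force: 30.0
```

{"op": "move_arm", "data": {"plan": [[[0,0,0],[0,0,0],-1],[[0,0,0],[0,0,0],-1],[[0,8,0],[0,0,0],-1],[[0,16,0],[0,0,0],-1],[[0,18,0],[0,0,0],-1]]}}

```text
t: 24.1
eef_pos: [526.1, -96.6, 96.2]
tcp_rot: [3.141, -0.003, 0.012]
ft_force: [0.1, 1.0, -4.4]
opening: 0.548
grip_force: 30.0
```

```bash
python3 -c "
from h import *
feel(14)
delta((454,107.3,110),-.2)"
```

```text
t 24.8 pos [527.3 -96.7  95.6] rot [ 3.1415e+00 -4.0000e-04  1.2400e-02] op 0.543 grip 30.0
My(tool) [-0.119 -0.062 -0.011 -0.078 -0.065 -0.048 -0.049 -0.05  -0.064 -0.047
 -0.051 -0.054 -0.036 -0.06 ] mean [ 0.032 -0.051  0.007  0.05  -0.194  5.095]
turn [ 0.   -0.02 12.17] shift [-0.0708 -0.2049 -0.0145] t 24.8
```

View pics/w3.png

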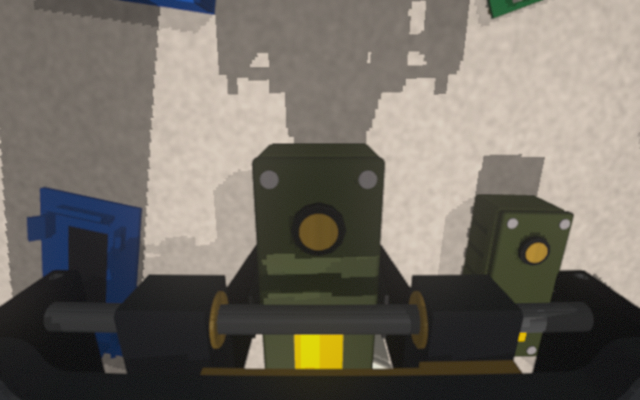

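Three cycles gave the same result for B: about +0.015 N m after one lean and −0.05 N m after the other, 0.07 N m apart each time, against 0.005 for C. B is the faulty one. In the wrist view, B is held level at (318,230), the cradle is at left (90,250) and C stands at (530,260). Next I'm getting a clear look at the cradle.

{"op": "move_arm", "data": {"plan": [[[0,0,0],[-0.02,-0.01,-0.05],-1],[[0,0,0],[-0.06,-0.035,-0.085],-1],[[0,0,0],[-0.1,-0.065,-0.085],-1],[[0,0,0],[-0.106,-0.078,-0.085],-1],[[0,0,0],[-0.106,-0.078,-0.085],-1]]}}

```text
t: 25.42
eef_pos: [420.5, -19.6, 180.9]
tcp_rot: [3.141, -0.001, 0.014]
ft_force: [0.8, -0.2, -5.6]
opening: 0.546
grip_force: 30.0
```

```bash
cat > cr.py <<'E'
from h import *
p=eyes.read_camera("wrist"); t=eyes.read_camera("top"); out=[]
for nm,v in(("w",p),("t",t)):
    m=near(v,"cradle_seat",np.array([454,107.3]),6)
    hsv=cv2.cvtColor(v["img"],cv2.COLOR_RGB2HSV); b=cv2.inRange(hsv,(105,90,20),(130,255,255))
    k=cv2.convexHull(proj(v,CRA@np.array([[.98,.2,0],[-.2,.98,0],[0,0,1]]).T+[454,107.3,0]).astype(np.int32)); reg=np.zeros((400,640),np.uint8); cv2.fillConvexPoly(reg,k,1); reg=cv2.dilate(reg,np.ones((25,25)))
    b=b*reg; c,_=cv2.findContours(b,0,2); h=cv2.convexHull(np.vstack([x for x in c if cv2.contourArea(x)>30])); M=np.zeros((400,640),np.uint8); cv2.fillConvexPoly(M,h,1)
    for n2,P in(("plate",box(156,84,6)),("plate+walls",CRA)):
        x,f=fit([(v,M.astype(float))],P,(454,107.3,-.2)); print(nm,n2,np.round(x,3),round(f,3),M.sum())
    if nm=="w": xw=x
def rect(L,W,z,q):
    c,s=np.cos(q[2]),np.sin(q[2]); return np.array([[q[0]+c*a*L/2-s*b*W/2,q[1]+s*a*L/2+c*b*W/2,z] for a,b in((1,1),(1,-1),(-1,-1),(-1,1))])
im=p["img"][:,:,::-1].copy()
S=4; u,v0=[int(a) for a in proj(p,[xw[0],xw[1],6])[0]]; x0,y0=max(0,u-95),max(0,v0-75); cr=cv2.resize(im[y0:y0+150,x0:x0+190],None,fx=S,fy=S,interpolation=cv2.INTER_CUBIC)
for L,W,z,col in((156,84,6,(0,255,255)),(128,56,6,(0,0,255)),(128,56,18,(0,255,0))):
    cv2.polylines(cr,[np.round((proj(p,rect(L,W,z,xw))-[x0,y0]+.5)*S).astype(np.int32)],True,col,1)
cv2.imwrite("pics/cr.png",cr)
delta((xw[0],xw[1],60),xw[2])
E
python3 cr.py
```

```text
w plate [ 4.55066e+02  1.10036e+02 -2.12000e-01] 0.033 13205
w plate+walls [ 4.54985e+02  1.09803e+02 -2.11000e-01] 0.024 13205
t plate [ 4.61497e+02  1.04980e+02 -2.30000e-01] 0.427 1664
t plate+walls [ 4.61497e+02  1.04980e+02 -2.30000e-01] 0.427 1664
turn [ 1.000e-02 -3.000e-02  1.279e+01] shift [ 0.0354 -0.13    0.1203] t 25.62
```

View pics/cr.png

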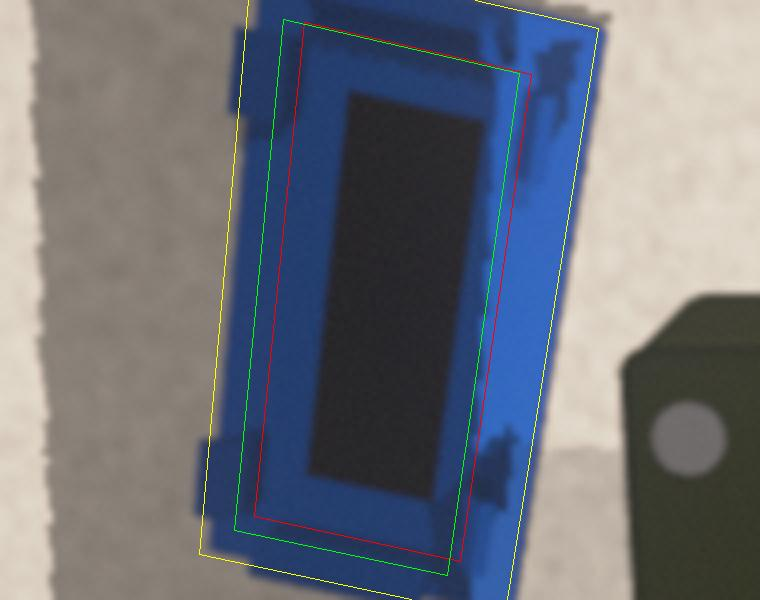

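The overlay roughly fits. The dark mat's centre at (395,297) suggests about 2 mm towards −y of the silhouette fit, so I'm taking a second look from the other side to cancel the bias from the walls.

{"op": "move_arm", "data": {"plan": [[[0,0,0],[0,-0.04,0],-1],[[0,0,0],[0,-0.1,0],-1],[[0,0,0],[0,-0.16,0],-1],[[0,0,0],[0,-0.22,0],-1],[[0,0,0],[0,-0.25,0],-1]]}}

```text
t: 26.25
eef_pos: [417.5, 232.4, 180.1]
tcp_rot: [3.142, -0.0, 0.014]
ft_force: [-0.2, -0.3, -5.7]
opening: 0.546
grip_force: 30.0
```

```bash
cat >> cr.py <<'E'
g=p["img"].max(2); k=cv2.convexHull(proj(p,rect(130,58,6,xw)).astype(np.int32)); reg=np.zeros((400,640),np.uint8); cv2.fillConvexPoly(reg,k,1)
hsv=cv2.cvtColor(p["img"],cv2.COLOR_RGB2HSV)
mat=((g<70)&(hsv[:,:,1]<90)&(reg>0)).astype(np.uint8); mat=cv2.morphologyEx(mat,cv2.MORPH_OPEN,np.ones((3,3)))
n,l,st,_=cv2.connectedComponentsWithStats(mat); i=1+np.argmax(st[1:,4]); c,_=cv2.findContours((l==i).astype(np.uint8),0,2)
pts=np.vstack([at(p,q[0],6)[:2] for q in max(c,key=cv2.contourArea).astype(float)]).astype(np.float32)
print("mat",cv2.minAreaRect(pts))
E
python3 cr.py
```

```text
w plate [ 4.54133e+02  1.07882e+02 -2.10000e-01] 0.026 12969
w plate+walls [ 4.54324e+02  1.08910e+02 -2.13000e-01] 0.033 12969
t plate [ 4.53915e+02  1.06701e+02 -2.15000e-01] 0.066 2233
t plate+walls [ 4.53915e+02  1.06701e+02 -2.15000e-01] 0.066 2233
turn [4.000e-02 1.000e-02 1.298e+01] shift [0.0353 0.1215 0.1201] t 26.45
mat ((454.7694091796875, 110.72325134277344), (29.654586791992188, 97.80915069580078), 77.8047103881836)
```

View pics/cr.png

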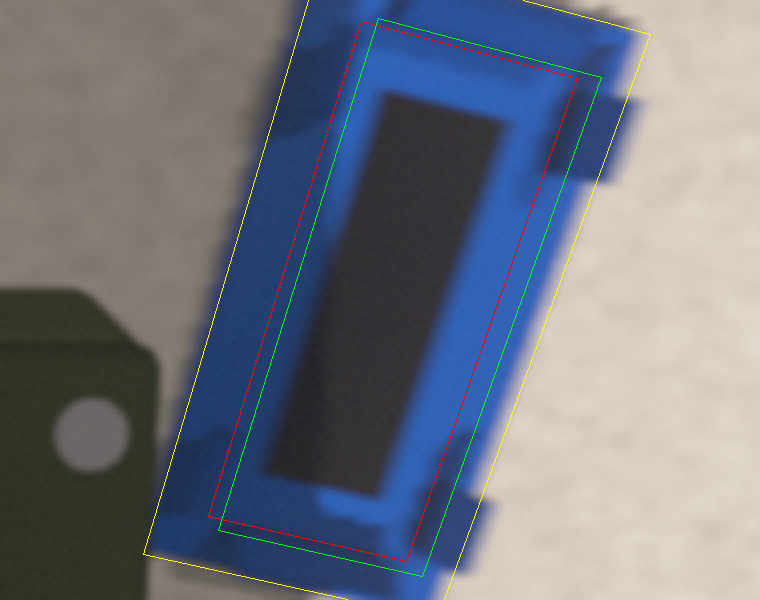

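The wall bias is mirrored in the second view. Averaging both gives a cradle seat at (454.5, 109.2) with yaw −0.213.

```bash
python3 -c "
from h import *
delta((455.3,109,60),-.213)"
```

```text
turn [4.000e-02 1.000e-02 1.296e+01] shift [0.0363 0.1214 0.1201] t 26.45
```

{"op": "move_arm", "data": {"plan": [[[0,0,5],[0.015,0.05,0.02],-1],[[0,0,11],[0.03,0.095,0.05],-1],[[0,0,13],[0.036,0.121,0.09],-1],[[0,0,13],[0.0363,0.1214,0.12],-1],[[0,0,13],[0.0363,0.1214,0.12],-1]]}}

```text
t: 27.08
eef_pos: [454.4, 107.5, 59.1]
tcp_rot: [3.14, 0.003, -0.217]
ft_force: [-0.2, -0.3, -4.1]
opening: 0.546
grip_force: 30.0
```

```bash
python3 -c "
from h import *
feel(6)
p=eyes.read_camera('wrist'); save(p,'w5.png')
delta((455.3,109,32),-.213)"
```

```text
t 27.38 pos [455.5 109.2  61.7] rot [-3.141e+00 -2.600e-03 -2.141e-01] op 0.544 grip 30.0
My(tool) [-0.009 -0.036 -0.075 -0.04  -0.064 -0.017] mean [ 0.052 -0.049  0.02   0.315 -0.146  4.866]
turn [-0.03 -0.14 -0.06] shift [-0.0002  0.0003  0.0296] t 27.43
```

View pics/w5.png

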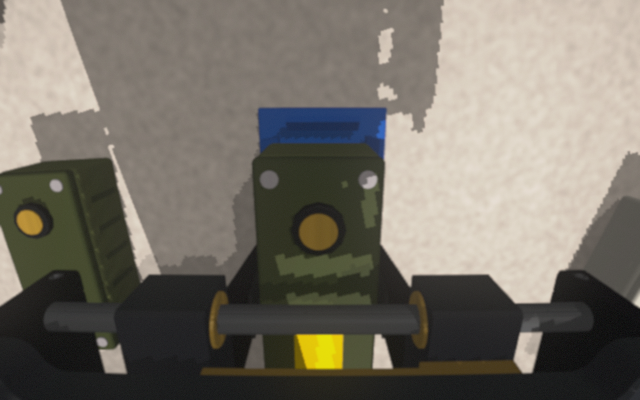

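```bash
python3 -c "
from h import *
p=eyes.read_camera('wrist'); s=readout.state()
for z in (0,6):
  for q in ((454.5,109.2,-.213),(454.5,107.5,-.213),(454.5,109.2,-.223)):
    c,sn=np.cos(q[2]),np.sin(q[2]); X=[[q[0]+c*78-sn*b*42,q[1]+sn*78+c*b*42,z] for b in(1,-1)]; print(z,q,np.round(proj(p,X),1).tolist())
im=p['img']; hsv=cv2.cvtColor(im,cv2.COLOR_RGB2HSV); b=cv2.inRange(hsv,(105,90,20),(130,255,255))
for r in (108,112,116,120,126,132,138,144,150):
  x=np.where(b[r,230:420])[0]; print(r,x.min()+230 if len(x) else None,x.max()+230 if len(x) else None)
col=np.where(b[60:160,300])[0]; print('top row',col.min()+60)
# held module lateral zero
R=Ro.from_euler('xyz',s['tcp_rot']).as_matrix()
for L in ((62,26,-43),(62,-26,-43),(62,0,-43),(34,0,-48)): print(L,np.round(proj(p,s['eef_pos']+R@np.array(L,float)),1))
"
```

```text
0 (454.5, 109.2, -0.213) [[257.0, 107.9], [383.9, 107.8]]
0 (454.5, 107.5, -0.213) [[259.5, 107.3], [386.4, 107.2]]
0 (454.5, 109.2, -0.223) [[258.1, 107.2], [385.0, 108.4]]
6 (454.5, 109.2, -0.213) [[255.4, 108.2], [385.6, 108.1]]
6 (454.5, 107.5, -0.213) [[257.9, 107.6], [388.2, 107.5]]
6 (454.5, 109.2, -0.223) [[256.6, 107.5], [386.7, 108.8]]
108 260 384
112 259 385
116 259 384
120 259 384
126 259 384
132 259 384
138 260 384
144 260 383
150 261 383
top row 108
(62, 26, -43) [[390.3 158.6]]
(62, -26, -43) [[253.2 158.6]]
(62, 0, -43) [[321.8 158.5]]
(34, 0, -48) [[321.7 232.2]]
```

```bash
python3 -c "
from h import *
p=eyes.read_camera('wrist'); s=readout.state(); im=p['img']; hsv=cv2.cvtColor(im,cv2.COLOR_RGB2HSV)
m=cv2.inRange(hsv[200:262,285:355],(8,90,60),(26,255,255)); n,l,st,c=cv2.connectedComponentsWithStats(m); i=1+np.argmax(st[1:,4]); print('brass',c[i]+[285,200],st[i])
g=cv2.inRange(hsv[165:195,255:385],(0,0,95),(180,60,255)); n,l,st,c=cv2.connectedComponentsWithStats(g); print('screws',[(np.round(c[j]+[255,165],1).tolist(),int(st[j,4])) for j in range(1,n) if st[j,4]>40])
print(im[190,245:262].tolist()); print(im[190,376:396].tolist()); print(im[145:170,300].tolist()); print(im[130,252:264].tolist(),im[130,378:392].tolist())
"
```

```text
brass [318.0719729  231.51651143] [  14   13   40   38 1181]
screws [([383.5, 182.4], 51), ([268.7, 179.2], 228), ([368.1, 180.1], 271)]
[[99, 93, 87], [100, 95, 88], [101, 95, 89], [100, 94, 87], [102, 95, 89], [101, 96, 90], [100, 94, 87], [91, 86, 79], [70, 67, 59], [53, 53, 44], [49, 51, 38], [49, 50, 35], [51, 52, 38], [52, 54, 41], [51, 53, 39], [49, 51, 36], [51, 52, 40]]
[[70, 73, 54], [70, 72, 55], [70, 71, 54], [65, 66, 51], [61, 62, 49], [61, 62, 50], [86, 83, 72], [136, 129, 118], [188, 177, 164], [218, 206, 191], [221, 211, 196], [219, 208, 194], [218, 206, 192], [219, 207, 193], [219, 207, 193], [220, 209, 194], [221, 212, 196], [223, 214, 198], [222, 214, 198], [223, 214, 200]]
[[53, 55, 40], [50, 52, 36], [51, 52, 38], [52, 52, 38], [53, 55, 40], [53, 54, 41], [53, 54, 39], [52, 54, 39], [54, 55, 41], [55, 56, 40], [54, 57, 40], [49, 52, 39], [43, 44, 34], [45, 48, 36], [47, 50, 36], [47, 51, 37], [49, 51, 38], [48, 50, 37], [49, 52, 39], [49, 52, 37], [47, 51, 34], [46, 50, 34], [48, 51, 36], [48, 51, 36], [48, 52, 37]]
[[128, 120, 112], [128, 120, 112], [128, 120, 112], [128, 121, 112], [121, 114, 107], [102, 97, 93], [79, 79, 91], [53, 65, 97], [38, 61, 106], [37, 62, 108], [37, 62, 108], [37, 63, 109]] [[46, 75, 130], [51, 91, 160], [53, 98, 179], [55, 102, 186], [54, 102, 187], [56, 101, 184], [76, 107, 177], [130, 137, 172], [182, 175, 178], [213, 200, 189], [219, 207, 194], [218, 207, 193], [219, 209, 195], [218, 207, 193]]
```

{"op": "move_arm", "data": {"plan": [[[0,-0.1,0],[-0.001,0.0018,0.01],-1],[[0,-0.1,0],[-0.001,0.0018,0.02],-1],[[0,-0.1,0],[-0.001,0.0018,0.027],-1],[[0,-0.1,0],[-0.001,0.0018,0.0285],-1],[[0,-0.1,0],[-0.001,0.0018,0.0285],-1]]}}

```text
t: 28.15
eef_pos: [453.7, 107.5, 31.9]
tcp_rot: [3.142, 0.001, -0.215]
ft_force: [1.2, -0.2, -4.5]
opening: 0.545
grip_force: 30.0
```

```bash
python3 -c "
from h import *
feel(6)
p=eyes.read_camera('wrist'); im=p['img'].astype(float)
hsv=cv2.cvtColor(p['img'],cv2.COLOR_RGB2HSV); b=cv2.inRange(hsv,(105,90,20),(130,255,255))
for r in range(84,160,6):
  x=np.where(b[r,200:440])[0]; print(r,(x.min()+200,x.max()+200,(x.min()+x.max())/2+200) if len(x) else None)
col=np.where(b[60:160,300])[0]; print('rows',col.min()+60,col.max()+60)
s=readout.state();delta((455,107.4,12),-.213)
q=(454.5,108,-.213);c,sn=np.cos(q[2]),np.sin(q[2])
for z in (0,6): print(np.round(proj(p,[[q[0]+c*78-sn*bb*42,q[1]+sn*78+c*bb*42,z] for bb in(1,-1)]),1).tolist())
"
```

```text
t 28.45 pos [453.8 107.5  32.3] rot [-3.1415e+00  7.0000e-04 -2.1450e-01] op 0.545 grip 30.0
My(tool) [-0.003 -0.042 -0.08  -0.032 -0.022 -0.079] mean [ 0.053 -0.053  0.009  0.049  0.147  5.21 ]
84 None
90 None
96 None
102 None
108 (np.int64(246), np.int64(391), np.float64(318.5))
114 (np.int64(246), np.int64(391), np.float64(318.5))
120 (np.int64(246), np.int64(390), np.float64(318.0))
126 (np.int64(247), np.int64(390), np.float64(318.5))
132 (np.int64(247), np.int64(390), np.float64(318.5))
138 (np.int64(247), np.int64(390), np.float64(318.5))
144 (np.int64(248), np.int64(390), np.float64(319.0))
150 (np.int64(248), np.int64(389), np.float64(318.5))
156 (np.int64(248), np.int64(388), np.float64(318.0))
rows 107 142
turn [-0.01  0.04 -0.09] shift [ 0.0012 -0.0002  0.0203] t 28.5
[[246.4, 106.9], [391.8, 106.7]]
[[244.2, 107.3], [394.0, 107.1]]
```

The cradle axis at column 318.5 now lines up with the held module's axis at 318.2. I'm lowering it slowly.

{"op": "move_arm", "data": {"plan": [[[0,0,0],[0.0003,0,0.004],-1],[[0,0,0],[0.0003,0,0.008],-1],[[0,0,0],[0.0003,0,0.012],-1],[[0,0,0],[0.0003,0,0.015],-1],[[0,0,0],[0.0003,0,0.017],-1]]}}

```text
t: 29.12
eef_pos: [454.0, 107.4, 14.8]
tcp_rot: [3.142, 0.001, -0.215]
ft_force: [-0.3, 0.7, -6.4]
opening: 0.548
grip_force: 30.0
```

{"op": "move_arm", "data": {"plan": [[[0,0,0],[0,0,0.001],-1],[[0,0,0],[0,0,0.002],-1],[[0,0,0],[0,0,0.0025],-1],[[0,0,0],[0,0,0.0025],-1]]}}

```text
t: 29.62
eef_pos: [454.0, 107.4, 12.6]
tcp_rot: [-3.142, 0.001, -0.215]
ft_force: [1.5, -0.3, -5.5]
opening: 0.548
grip_force: 30.0
```

No side contact, and it isn't seated yet. I'm lowering in half-millimetre steps.

{"op": "move_arm", "data": {"plan": [[[0,0,0],[0,0,0.0005],-1],[[0,0,0],[0,0,0.001],-1],[[0,0,0],[0,0,0.001],-1]]}}

```text
t: 30.0
eef_pos: [454.0, 107.4, 11.8]
tcp_rot: [-3.141, 0.001, -0.215]
ft_force: [-1.8, 0.9, 1.5]
opening: 0.543
grip_force: 30.0
```

```bash
python3 -c "
from h import *
feel(5)"
```

```text
t 30.25 pos [454.  107.4  11.8] rot [-3.1415e+00  9.0000e-04 -2.1460e-01] op 0.55 grip 30.0
My(tool) [-0.093 -0.072 -0.106 -0.099 -0.132] mean [-0.103 -0.112  0.036 -3.024  0.471 -4.816]
```

{"op": "move_arm", "data": {"plan": [[[0,0,0],[0,0,0],0.7],[[0,0,0],[0,0,0],1],[[0,0,0],[0,0,0],1],[[0,0,0],[0,0,-0.04],1],[[0,0,0],[0,0,-0.1],1]]}}

```text
t: 30.88
eef_pos: [453.4, 107.3, 111.7]
tcp_rot: [3.141, 0.005, -0.215]
ft_force: [0.2, -0.6, 0.9]
opening: 0.986
grip_force: 0.0
```

{"op": "move_arm", "data": {"plan": [[[0,0,0],[-0.01,0,-0.06],1],[[0,0,0],[-0.01,0,-0.06],1],[[0,0,0],[-0.01,0,-0.06],1]]}}

```text
t: 31.25
eef_pos: [444.1, 109.5, 171.2]
tcp_rot: [3.142, 0.001, -0.215]
ft_force: [-1.3, 0.1, -1.2]
opening: 1.0
grip_force: 0.0
```

```bash
python3 -c "
from h import *
p=eyes.read_camera('wrist'); save(p,'w6.png'); s=eyes.read_camera('scene')
b=cv2.resize(s['img'][130:330,200:500,::-1],(800,533),interpolation=cv2.INTER_CUBIC); cv2.imwrite('pics/s6.png',b)
wfit((454.5,108,-.213)); print(readout.state()['opening'],readout.state()['ft_force'],readout.state()['t'])"
```

```text
wrist fit [ 4.52931e+02  1.08603e+02 -2.15000e-01] 0.019 8271.0
0.9986180215991101 [-0.25472319  0.4127727   0.87386034] 31.45
```

View pics/w6.png

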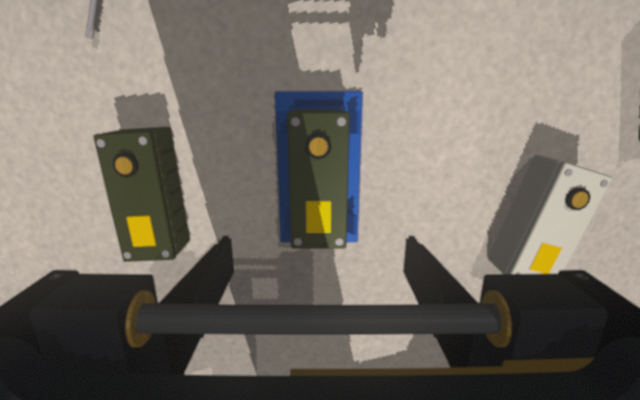

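View pics/s6.png

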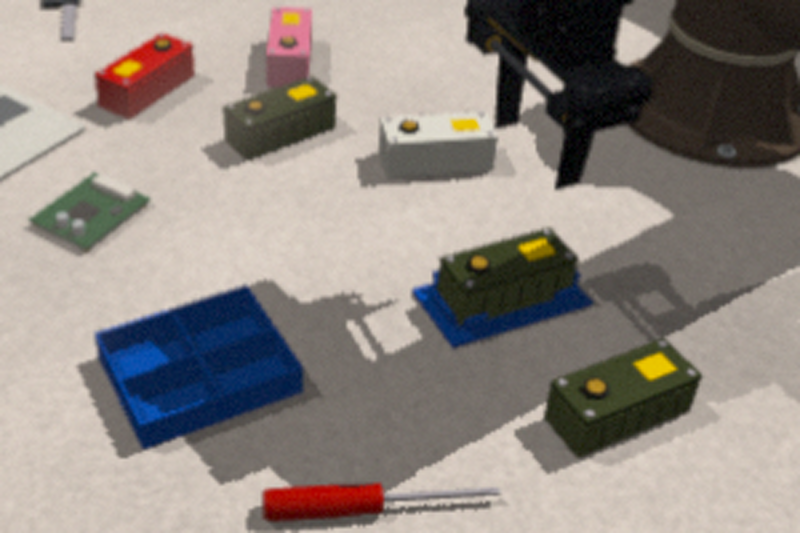

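The wrist view shows B at (318,180) lying square inside the cradle. In the scene view it sits level there at (508,275), and C stands back at (280,117). Contact came at TCP z 11.8, exactly plate height. The loose piece is found, so A stays untouched.

```bash
python3 -c "
from h import *
print(env.job_done())"
```

```text
the job is handed in; nothing more can be done
None
```

I felt the loose piece run to both ends in the middle olive module over three rocking cycles, and it now sits flat and fully home in the blue cradle; the one sound module I lifted is back where it was, and I left the third untouched once the fault was found (job handed in at about 31 s).

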